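# Load the heated drying rail with hook-over carriers

## Task

Flip the drying rail's isolator off, then dry the washed hook-over carriers: hook each one standing on the ledge onto the bar at the plain half, and slide it along the bar past the dark band until all hang over the drip tray (do not lift any over the bar at the heated half). Then flip the isolator back on, leaving the owl dish, hairbrush, cologne and toothbrush case alone.

Things in the scene. Friction and masses are not known exactly. Their poses are not given: they have to be found in the camera images.
- soap_tray: hook-over carrier, may be absent: tray 18 mm high with a bar of soap fixed in it; footprint 64 (x) x 44 (y) mm, 0.2 kg. Origin: underside centre, z up. On top, a grip block 16 (x) x 26 (y) mm, z=154 to 195, to hold by its x faces. Starts standing on the ledge, +x roughly away from the robot. Hook: see its eye
- soap_tray_eye (a point): point in the hook, (0,0,144) mm in the carrier's frame; when hung it lies on the bar's top, 8 mm above the bar axis. Hook 26 mm wide (y): gable-shaped crown (90 deg, inner apex 3 mm above this point, outer z=154); rear leg at x=-15 runs down to the carrier, front leg at x=+15 ends at z=112; throat 24 mm in x, open to +x below the front leg
- deep_caddy: hook-over carrier, may be absent: open box 55 mm high; footprint 64 (x) x 44 (y) mm, 0.2 kg. Origin: underside centre, z up. On top, a grip block 16 (x) x 26 (y) mm, z=154 to 195, to hold by its x faces. Starts standing on the ledge, +x roughly away from the robot. Hook: see its eye
- deep_caddy_eye (a point): point in the hook, (0,0,144) mm in the carrier's frame; when hung it lies on the bar's top, 8 mm above the bar axis. Hook 26 mm wide (y): gable-shaped crown (90 deg, inner apex 3 mm above this point, outer z=154); rear leg at x=-15 runs down to the carrier, front leg at x=+15 ends at z=112; throat 24 mm in x, open to +x below the front leg
- split_caddy: hook-over carrier, may be absent: open box 42 mm high with one partition; footprint 64 (x) x 44 (y) mm, 0.2 kg. Origin: underside centre, z up. On top, a grip block 16 (x) x 26 (y) mm, z=154 to 195, to hold by its x faces. Starts standing on the ledge, +x roughly away from the robot. Hook: see its eye
- split_caddy_eye (a point): point in the hook, (0,0,144) mm in the carrier's frame; when hung it lies on the bar's top, 8 mm above the bar axis. Hook 26 mm wide (y): gable-shaped crown (90 deg, inner apex 3 mm above this point, outer z=154); rear leg at x=-15 runs down to the carrier, front leg at x=+15 ends at z=112; throat 24 mm in x, open to +x below the front leg
- pumice_holder: hook-over carrier, may be absent: box 30 mm high with a rounded pumice block fixed in it, standing up to 52 mm; footprint 64 (x) x 44 (y) mm, 0.2 kg. Origin: underside centre, z up. On top, a grip block 16 (x) x 26 (y) mm, z=154 to 195, to hold by its x faces. Starts standing on the ledge, +x roughly away from the robot. Hook: see its eye
- pumice_holder_eye (a point): point in the hook, (0,0,144) mm in the carrier's frame; when hung it lies on the bar's top, 8 mm above the bar axis. Hook 26 mm wide (y): gable-shaped crown (90 deg, inner apex 3 mm above this point, outer z=154); rear leg at x=-15 runs down to the carrier, front leg at x=+15 ends at z=112; throat 24 mm in x, open to +x below the front leg
- rail: fixed steel drying rail: 16 mm round bar along its y, axis 180 mm up, on 18 mm posts at y=-175 and y=+255 mm; origin on the ledge under the dark band at y=0. Plain half: y<0. Heated half: y>0, above a fixed drip tray 120 x 210 x 12 mm (centre y=120). x roughly away from the robot
- rail_mark (a point): centre of the bar at the dark band (the mark), 10 mm wide; same axes as the rail
- isolator: fixed switch base of the rail's isolator, 120 (x) x 90 (y) mm, 38 mm high, origin at its underside centre; own x points roughly away from the robot
- toggle (a joint): isolator toggle, rad: 0 = off (leaning 0.6 rad to the base's -x, towards the robot), 1.2 = on (leaning 0.6 rad to its +x). Hinge along the base's y, 26 mm above the ledge; over-centre: falls to whichever stop it has passed the middle towards
- toggle_tip (a point): outer end of the toggle, 90 mm from its hinge; black paddle 34 mm wide (y), 16 mm thick, 30 mm long at the end of a thin arm
- owl_dish: bystander: white ceramic owl-shaped soap dish, 110 mm across, 83 mm high, origin under the dish centre
- hairbrush: bystander: wooden hairbrush 200 x 55 x 34 mm, lying along its x
- cologne: bystander: square amber glass cologne bottle 50 x 50 x 120 mm with dark twist cap, origin at the underside
- case: bystander: closed grey toothbrush case 200 x 45 x 27 mm lying along its x
Mind the look-alikes: they are no part of the job. Leave any blue look-alike of the soap_tray alone.

How it is judged:
By the outcome, as a careful person would: the job done as asked, in the order asked, and still so for the second after the job is handed in, with the robot touching nothing.
Of soap_tray, deep_caddy, split_caddy, pumice_holder only 3 to 4 are there at a start; the rules pass over those that are not, and their reading is None.
At some moment in a run one of soap_tray, deep_caddy, split_caddy, pumice_holder may be knocked a few centimetres aside while the robot is not near it.
It also fails if it takes over 210 s, if anything falls off the work surface, if the arm or the gripper's body presses on something with over 40 N, if the wrist force passes 120 N, or if a joint passes its speed limit or range.

## Robot

A 6-joint arm with a two-finger parallel gripper is mounted at the origin on the work surface. World frame = base frame: x ahead of the robot, y to its left, z up, the work surface at z = 0. Lengths are in mm, angles in rad, forces in N, time in s.
With the tool pointing down it reaches from about 350 to 775 mm from the base axis. Payload 7.3 kg.
Tool frame: the origin (TCP) lies on the centre line of the jaws, within the pads' length; the fingertips stand 14 mm ahead of it and the grasp point (between the pads) lies 5 mm behind it; z points along the fingers, y is the line along which they close (so a half turn about z gives the same grasp; the last joint's range is limited). The gripper opens to 92 mm and grips with 3 to 60 N. Pads are 19 mm wide; open, the fingers measure 130 mm over their backs; the gripper's body (75 mm by 190 mm) begins 47 mm behind the grasp point.
Start: joints at [1.127, 0.342, 1.524, -0, 1.275, -0.146], TCP at [154.029, 501.915, 240.741] pointing down, gripper open.
Joint ranges: [-2.53, 2.53], [-0.77, 2.02], [0.04, 2.7], [-1, 4.14], [0.28, 2.66], [-3.11, 3.11]. Speed limits (rad/s): [2.57, 2.57, 3.14, 3.14, 3.14, 3.14].

## Interface

Orientations are given as [roll, pitch, yaw] about the fixed x, y, z axes, in that order (R = Rz(yaw) Ry(pitch) Rx(roll)).
In Python, from plant import get_obs, capture, bot, spot_in, trace, pinpoint gives the robot as it stands.
- The arm moves only by the tool play_rows, never from a script. Its argument "rows" is a list of rows, each a list of 2 entries, a list of its own where there are three numbers: the shift along the world's x, y, z in units of 3 cm (1.0 is 3 cm), then the turn, a rotation vector about the world's x, y, z in units of 8 degrees (1.0 is 8 degrees). A call has 1 to 12 rows; each row shifts and turns the commanded pose from where the row before left it; what a row does not reach is not made up. A row lasts 1/8 s, in which the tool goes at most 62.5 mm and 10.7 degrees, less where a joint would pass 70% of its speed; a pose out of reach is approached as far as the arm can. A call with a number of a shift or a turn outside -1 to 1 is refused whole. A call with a gripper value outside its range is refused whole. "hand" is the opening, from -1 (shut) to 1 (fully open), set as the call begins (left out, the last holds). The fingers move at their own pace and stop on an object; the grip force is fixed at half the most. Time passes only in rows, so rows that do not move let the fingers close. It gives the time, the measured TCP pose, the force, the opening and the grip force at its end, in the units of the state.
- get_obs(): the state, without advancing time (a new reading comes with each control period).
- capture(name): name is "scene" or "side" or "wrist"; returns a dict with "frame" (480x640x3 uint8, red, green, blue), "fov_y" (degrees; the focal length in pixels is half the picture's height over the tangent of half this angle, whatever the lens; pixels are square), "cx", "cy" (the principal point, pixels), "dist" ([k1, k2, p1, p2, k3] as OpenCV has them; the pictures are not rectified), "rvec" (rotation vector, rad) and "tvec" (3), from world to camera coordinates, as OpenCV has them; the wrist camera has in their place "hand_eye" (4x4, takes a point from camera to tool coordinates, whose origin is the TCP and whose axes are the flange's). Camera axes: x right, y down, z forward; pixel columns grow to the right and rows downward; lengths in mm; the calibration is good to about 2 mm. A picture is of the moment at which its call begins: read the wrist's pose just before it. There is no depth.
- bot.close_job(): hands the job in; it is judged then, once.
Trained networks look in the newest picture that a camera, given by its name, has taken for a name from the list of things; names that differ only in an ending like _2 or _b are one class to them, and where a whole thing is asked for, a point or a joint stands for the part that bears it (a point fixed in the world has none). Each returns a list of dicts, best first, with "p" (0 to 1); they miss things now and then, are a little off and sometimes report something else, mostly with a low value. They report only what shows in the picture. A call takes as long as a camera call. They do not tell look-alikes from the thing itself.
- spot_in(query, camera): "at" ([row, column] in pixels, amid what is visible of it).
- trace(query, camera): "mask" (480x640 bool, what is visible of it) and "at" ([row, column] in pixels, amid what is visible of it).
- pinpoint(query, camera): "at" ([row, column] in pixels: a listed point, or the origin of a listed thing).
The state is a dict: "time": time; "joint_positions": joint angles; "dq": joint speeds; "tau": joint torques, N m; "tool_pos": TCP position; "tcp_rot": TCP orientation; "contact_force": force on the tool from outside, world axes, zero at the start; "moment": the same for the moment, N m; "grip_width": finger opening in mm; "finger_force": force on a finger pad.
Only numpy, scipy, OpenCV 4.12 (cv2) and the standard library are available. Lean on these libraries where they do the work, as an engineer would, in place of code of your own. Each camera call takes 0.05 s, during which the arm holds its last target. There are 200 camera calls.

## Working session

There is one attempt and no reset: what is moved stays moved. The work goes in short steps, Python scripts to look and compute and a tool call to move; the robot and the scene stay as the last step left them, time stands still between calls to the robot, and variables do not carry over. Pictures are saved under pics/ and viewed, at most 16 in all, crops included, and the job is handed in when it is done.

Besides the shell and the picture viewer there is one more tool, called by a JSON object that holds its "op" and its "data". play_rows: Moves the arm, as the interface text tells. Shifts and turns lie within -1 to 1; 1 stands for 3 cm of shift or 8 degrees of turn. Its arguments: {"type":"object","properties":{"rows":{"type":"array"},"hand":{"type":"number"}},"required":["rows"]}

```bash
mkdir -p pics; cat > h.py <<'E'
import numpy as np, cv2
from scipy.spatial.transform import Rotation as R
from plant import get_obs, capture, bot, spot_in, trace, pinpoint
def cam(name):
    o=get_obs(); c=capture(name)
    f=240/np.tan(np.radians(c["fov_y"])/2)
    K=np.array([[f,0,c["cx"]],[0,f,c["cy"]],[0,0,1]]); d=np.array(c["dist"],float)
    if "hand_eye" in c:
        T=np.eye(4);T[:3,:3]=R.from_euler('xyz',o["tcp_rot"]).as_matrix() if np.size(o["tcp_rot"])==3 else np.array(o["tcp_rot"]);T[:3,3]=o["tool_pos"]
        M=np.linalg.inv(T@np.array(c["hand_eye"]))
    else:
        M=np.eye(4);M[:3,:3]=cv2.Rodrigues(np.array(c["rvec"],float))[0];M[:3,3]=np.ravel(c["tvec"])
    return dict(K=K,d=d,M=M,frame=c["frame"])
def ray(c,at):
    u=cv2.undistortPoints(np.array([[[at[1],at[0]]]],float),c["K"],c["d"])[0,0]
    Rm=c["M"][:3,:3];o=-Rm.T@c["M"][:3,3];v=Rm.T@np.array([u[0],u[1],1]);return o,v/np.linalg.norm(v)
def onz(c,at,z):
    o,v=ray(c,at);return o+v*(z-o[2])/v[2]
def tri(cs,ats):
    A=np.zeros((3,3));b=np.zeros(3);L=[ray(c,a) for c,a in zip(cs,ats)]
    for o,v in L:
        P=np.eye(3)-np.outer(v,v);A+=P;b+=P@o
    x=np.linalg.solve(A,b);return x,max(np.linalg.norm((np.eye(3)-np.outer(v,v))@(x-o)) for o,v in L)
def proj(c,p):
    q=cv2.projectPoints(np.array([p],float),cv2.Rodrigues(c["M"][:3,:3])[0],c["M"][:3,3],c["K"],c["d"])[0][0,0];return q[::-1]
def save(c,n,crop=None,s=1):
    f=c["frame"][:,:,::-1]
    if crop: f=f[crop[0]:crop[1],crop[2]:crop[3]]
    cv2.imwrite(f"pics/{n}.png",cv2.resize(f,None,fx=s,fy=s,interpolation=cv2.INTER_CUBIC))
E
python3 - <<'E'
from h import *
o=get_obs();print(o)
C={n:cam(n) for n in("scene","side","wrist")}
for n in C: save(C[n],n+"0")
for q in ["soap_tray","deep_caddy","split_caddy","pumice_holder","isolator","toggle_tip","rail_mark","rail","owl_dish","hairbrush","cologne","case"]:
    for n in("scene","side"):
        print(q,n,[(np.round(r["at"]).tolist(),round(r["p"],2)) for r in pinpoint(q,n)][:4])
    if q in("soap_tray","deep_caddy","split_caddy","pumice_holder"):
        for n in("scene","side"): print("  eye",n,[(np.round(r["at"],1).tolist(),round(r["p"],2)) for r in pinpoint(q+"_eye",n)][:4])
print(get_obs()["time"])
E
```

```text
{'time': 0.0, 'joint_positions': array([ 1.12698070e+00,  3.42721357e-01,  1.52503153e+00, -1.06900826e-05,
        1.27537931e+00, -1.46028725e-01]), 'dq': array([ 0.00035518,  0.00057818, -0.0004625 , -0.00069673,  0.00056605,
        0.00174794]), 'tau': array([-3.45735258e-03, -4.31248856e+01, -2.44217670e+01,  7.14094844e-02,
        5.61678526e-02, -1.46672051e-04]), 'tool_pos': array([153.86574959, 501.54132998, 240.04058575]), 'tcp_rot': array([-3.14006802e+00, -2.13904873e-04,  2.84380871e+00]), 'contact_force': array([-0.31234255, -0.65149399,  0.39955954]), 'moment': array([-0.07285958, -0.01008682, -0.06872246]), 'finger_force': 0.0, 'grip_width': 92.01417963208492}
soap_tray scene [([270.0, 296.0], 0.88), ([239.0, 249.0], 0.81)]
soap_tray side [([319.0, 244.0], 0.96), ([288.0, 288.0], 0.9), ([182.0, 310.0], 0.54)]
  eye scene [([187.6, 251.7], 0.58)]
  eye side [([255.2, 281.9], 0.76), ([282.1, 234.5], 0.59), ([194.6, 248.6], 0.2)]
deep_caddy scene [([242.0, 329.0], 0.59)]
deep_caddy side [([262.0, 259.0], 0.83)]
  eye scene [([190.3, 332.2], 0.57)]
  eye side [([224.4, 
[... 406 characters left out ...]

isolator scene []
isolator side [([434.0, 350.0], 0.68)]
toggle_tip scene [([319.0, 115.0], 0.52)]
toggle_tip side [([420.0, 384.0], 0.84)]
rail_mark scene [([254.0, 323.0], 0.74)]
rail_mark side [([234.0, 366.0], 0.64)]
rail scene [([327.0, 320.0], 0.57), ([407.0, 302.0], 0.43)]
rail side [([282.0, 359.0], 0.9)]
owl_dish scene [([265.0, 475.0], 0.75)]
owl_dish side [([178.0, 308.0], 0.58)]
hairbrush scene [([410.0, 302.0], 0.79), ([336.0, 125.0], 0.37)]
hairbrush side [([308.0, 434.0], 0.64)]
cologne scene [([438.0, 191.0], 0.69)]
cologne side [([375.0, 463.0], 0.66), ([343.0, 296.0], 0.59)]
case scene [([214.0, 432.0], 0.87)]
case side [([189.0, 244.0], 0.88), ([305.0, 433.0], 0.34)]
1.75
```

View pics/scene0.png

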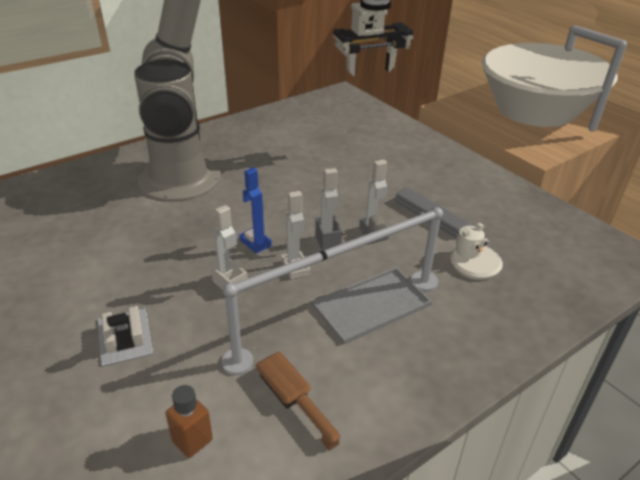

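View pics/side0.png

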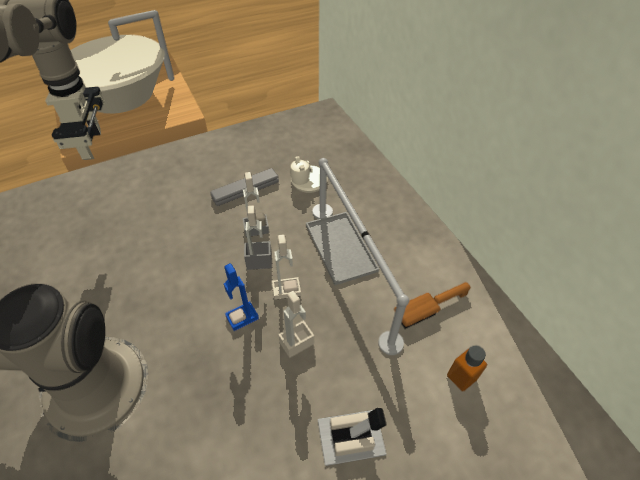

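Scene picture: four pale carriers with bases near (col,row) split (230,283), soap (296,268), deep (330,240) and pumice (373,233). The blue look-alike is at (255,240), the isolator at (125,335) and the bar runs (230,290) to (437,213). In the side view the toggle leans right, away from the robot, so it is on. Candidates for soap_tray are the pale one at (296,268) and the blue one at (255,240), and I choose the pale one.

```bash
python3 - <<'E'
from h import *
C={n:cam(n) for n in("scene","side")};S=[C["scene"],C["side"]]
save(C["side"],"crop1",(220,480,200,500),2.5)
def t(n,a,b):
    x,e=tri(S,[a,b]);print(n,x.round(1),round(e,1))
t("soap o",(270,296),(288,288));t("soap eye?",(205,296),(255.2,281.9))
t("deep o",(242,329),(262,259));t("deep eye",(190.3,332.2),(224.4,252.2))
t("split o",(284,233),(343,299));t("split eye",(231.8,223.8),(312.4,288.7))
t("pum o",(233,372),(226,257));t("pum eye",(181.2,378.7),(193.3,251.6))
t("blue o",(239,249),(319,244));t("blue eye",(187.6,251.7),(282.1,234.5))
t("mark",(254,323),(234,366));t("post- top",(290,230),(300,404));t("post+ top",(213,437),(162,323))
t("post- bot",(362,237),(345,391));t("post+bot",(281,424),(211,322))
t("tip",(319,115),(420,384))
print("iso",onz(C["side"],(434,350),0))
t("cologne",(438,191),(375,463))
for n in C:
  print(n,"cam at",ray(C[n],(240,320))[0].round())
for q in["isolator","toggle_tip","toggle"]:
  for n in C: print(q,n,[(np.round(r["at"],1).tolist(),round(r["p"],2)) for r in spot_in(q,n)][:3])
E
```

```text
soap o [476.2  50.   -1.4] 3.6
soap eye? [465.5  48.8 153.7] 8.1
deep o [441.4 161.4  -2.1] 1.0
deep eye [440.9 165.5 137.8] 0.9
split o [440.5 -89.9  -1. ] 2.4
split eye [425.5 -87.  130. ] 2.4
pum o [477.6 263.4   7.5] 4.8
pum eye [475.4 264.5 140.4] 3.4
blue o [348.3   7.2  17.2] 0.4
blue eye [349.4  20.6 149.1] 1.1
mark [642.2  -8.  182.5] 0.5
post- top [ 626.9 -183.8  180. ] 0.3
post+ top [664.6 247.8 178.5] 0.9
post- bot [ 624.  -184.6   -1.7] 1.2
post+bot [663.5 247.    1.8] 1.5
tip [ 497.5 -343.4   97. ] 2.0
iso [ 449.22980142 -318.04069312    0.        ]
cologne [ 721.6 -319.8    8.6] 1.6
scene cam at [1258. -482.  831.]
side cam at [ 275. -529.  913.]
isolator scene [([330.1, 123.2], 0.64), ([255.6, 471.5], 0.16)]
isolator side [([248.4, 348.9], 0.57), ([176.9, 303.9], 0.45)]
toggle_tip scene [([319.2, 119.6], 0.89)]
toggle_tip side [([425.7, 371.5], 0.6)]
toggle scene [([322.0, 118.6], 0.52)]
toggle side [([424.7, 371.0], 0.62)]
```

View pics/crop1.png

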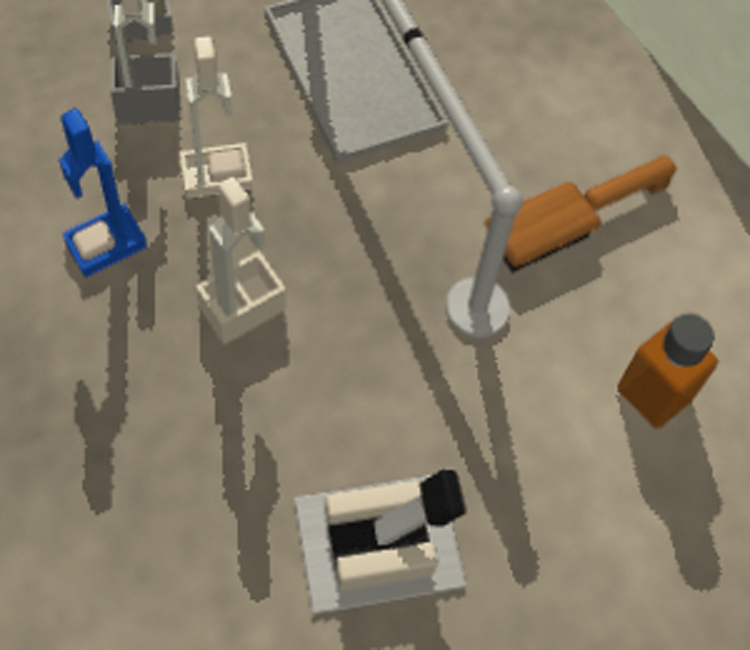

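The crop shows the pale soap tray at (287,290) in the side view, with the blue one beside it. The split caddy's front face is turned slightly, and the toggle paddle at (376,418) leans away from the robot, i.e. on. First move: head for the isolator with the jaws shut.

{"op": "play_rows", "data": {"rows": [[[0,0,1],[0,0,-1]],[[0,0,1],[0,0,-1]],[[1,-1,0],[0,0,-1]],[[1,-1,0],[0,0,-1]],[[1,-1,0],[0,0,-1]],[[1,-1,0],[0,0,-1]],[[1,-1,0],[0,0,-1]],[[1,-1,0],[0,0,-1]],[[1,-1,0],[0,0,-1]],[[1,-1,0],[0,0,0]],[[0,-1,0],[0,0,0]],[[0,-1,0],[0,0,0]]], "hand": -1}}

```text
time: 3.65
tool_pos: [394.3, 200.8, 300.6]
tcp_rot: [-3.141, 0.0, 1.587]
contact_force: [0.5, -0.7, 0.2]
grip_width: 0.3
finger_force: 0.0
```

{"op": "play_rows", "data": {"rows": [[[0,-1,0],[0,0,0]],[[0,-1,0],[0,0,0]],[[0,-1,0],[0,0,0]],[[0,-1,0],[0,0,0]],[[0,-1,0],[0,0,0]],[[0,-1,0],[0,0,0]],[[0,-1,0],[0,0,0]],[[0,-1,0],[0,0,0]],[[0,-1,0],[0,0,0]],[[0,-1,0],[0,0,0]],[[0,-1,0],[0,0,0]],[[0,-1,0],[0,0,0]]]}}

```text
time: 5.15
tool_pos: [393.9, -159.1, 300.8]
tcp_rot: [3.141, 0.0, 1.587]
contact_force: [0.4, 1.0, -0.0]
grip_width: 0.4
finger_force: 0.0
```

{"op": "play_rows", "data": {"rows": [[[0,-1,0],[0,0,0]],[[0,-1,0],[0,0,0]],[[0,-1,0],[0,0,0]],[[0,-1,0],[0,0,0]],[[0,0,0],[0,0,0]]]}}

```text
time: 5.78
tool_pos: [393.8, -279.6, 300.4]
tcp_rot: [-3.141, -0.0, 1.585]
contact_force: [0.4, 0.1, 0.0]
grip_width: 0.5
finger_force: 0.0
```

```bash
python3 - <<'E'
from h import *
W=cam("wrist");save(W,"w1")
for q in["isolator","toggle_tip"]: print(q,[(np.round(r["at"],1).tolist(),round(r["p"],2)) for r in pinpoint(q,"wrist")])
r=pinpoint("toggle_tip","wrist")
S=cam("side");C=cam("scene")
for n in("side","scene"):
  for q in["isolator","toggle_tip"]: print(n,q,[(np.round(r["at"],1).tolist(),round(r["p"],2)) for r in pinpoint(q,n)])
if r: print(onz(W,r[0]["at"],100))
r=pinpoint("isolator","wrist")
if r: print("iso",onz(W,r[0]["at"],0))
for u,v in[(295,497),(440,478),(465,590),(315,612)]: print(onz(S,(220+v/2.5,200+u/2.5),8).round())
print("wcam",ray(W,(240,320)))
E
```

```text
isolator [([228.1, 361.4], 0.58), ([228.2, 572.1], 0.29)]
toggle_tip [([270.4, 421.3], 0.87)]
side isolator [([437.2, 350.9], 0.57)]
side toggle_tip [([418.4, 382.6], 0.84)]
scene isolator [([332.7, 125.9], 0.78)]
scene toggle_tip [([317.2, 115.4], 0.62)]
[ 496.4330644  -341.24970508  100.        ]
iso [ 445.80067027 -322.10642477    0.        ]
[ 404. -266.    8.]
[ 516. -303.    8.]
[ 490. -387.    8.]
[ 380. -351.    8.]
wcam (array([ 392.1952483 , -214.92310018,  443.79415576]), array([ 0.00256245, -0.26841558, -0.9632998 ]))
```

View pics/w1.png

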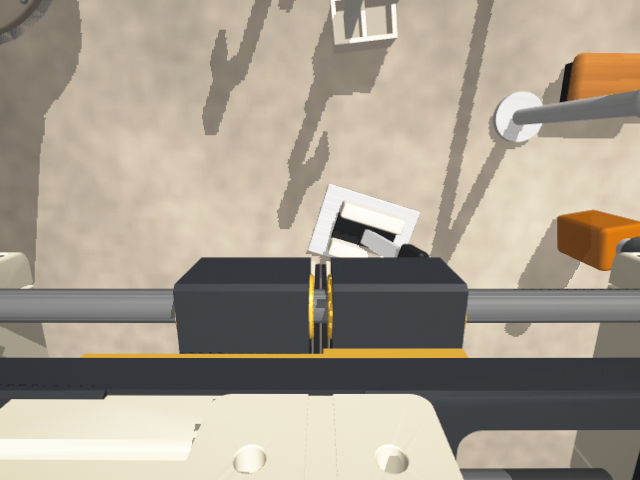

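The wrist view shows the isolator plate at (365,222) turned about -18°, with the paddle at (412,252) on the far side. I'll push the paddle back from beyond it.

{"op": "play_rows", "data": {"rows": [[[0.85,-0.44,0],[0,0,0]],[[0.85,-0.44,0],[0,0,0]],[[0.85,-0.44,0],[0,0,0]],[[0.85,-0.44,0],[0,0,0]],[[0.85,-0.44,0],[0,0,0]],[[0.85,-0.44,0],[0,0,0]]]}}

```text
time: 7.08
tool_pos: [547.9, -357.6, 300.6]
tcp_rot: [-3.142, -0.0, 1.587]
contact_force: [1.2, -0.4, -0.2]
grip_width: 0.3
finger_force: 0.0
```

{"op": "play_rows", "data": {"rows": [[[0,0,-0.98],[0,0,0]],[[0,0,-0.98],[0,0,0]],[[0,0,-0.98],[0,0,0]],[[0,0,-0.98],[0,0,0]],[[0,0,-0.98],[0,0,0]],[[0,0,-0.98],[0,0,0]],[[0,0,-0.98],[0,0,0]],[[0,0,0],[0,0,0]]]}}

```text
time: 8.07
tool_pos: [545.8, -356.2, 92.4]
tcp_rot: [-3.138, -0.004, 1.587]
contact_force: [-0.1, -0.1, 0.3]
grip_width: 0.3
finger_force: 0.0
```

{"op": "play_rows", "data": {"rows": [[[-0.5,0.16,0],[0,0,0]],[[-0.5,0.16,0],[0,0,0]],[[-0.5,0.16,0],[0,0,0]],[[-0.5,0.16,0],[0,0,0]],[[-0.5,0.16,0],[0,0,0]],[[-0.5,0.16,0],[0,0,0]],[[-0.5,0.16,0],[0,0,0]],[[0,0,0],[0,0,0]]]}}

```text
time: 9.07
tool_pos: [442.1, -324.1, 96.5]
tcp_rot: [3.14, 0.001, 1.587]
contact_force: [0.7, -0.2, -1.0]
grip_width: 0.3
finger_force: 0.0
```

{"op": "play_rows", "data": {"rows": [[[0,0,1],[0,0,0]],[[0,0,1],[0,0,0]],[[0,0,1],[0,0,0]],[[0,0,1],[0,0,0]],[[0,0,1],[0,0,0]],[[0,0.5,1],[0,0,0]],[[0,1,1],[0,0,0]],[[0,1,0.3],[0,0,0]]], "hand": 1}}

```text
time: 10.07
tool_pos: [443.2, -248.6, 317.2]
tcp_rot: [3.137, 0.003, 1.587]
contact_force: [-0.5, 0.4, 0.8]
grip_width: 75.9
finger_force: 0.0
```

```bash
python3 - <<'E'
from h import *
S=cam("side");C=cam("scene");save(S,"s2",(380,480,290,450),4)
for n in("side","scene"):
  print(n,[(np.round(r["at"],1).tolist(),round(r["p"],2)) for r in pinpoint("toggle_tip",n)])
off=np.array([447-48.5,-327+15.7,100]);print("off pix",proj(S,off),proj(C,off))
E
```

```text
side [([428.1, 327.4], 0.64)]
scene [([278.3, 108.5], 0.81)]
off pix [426.46349268 326.3337712 ] [279.02808875 110.79131182]
```

View pics/s2.png

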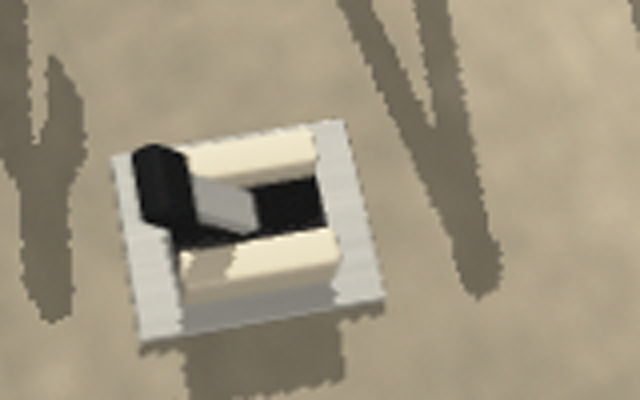

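The toggle is off: the paddle is at side-view px (328,428), matching the predicted off pose. Next, look at the split caddy with the wrist camera.

{"op": "play_rows", "data": {"rows": [[[0,1,0],[0,0,0]],[[0,1,0],[0,0,0]],[[0,1,0],[0,0,0]],[[0,1,0],[0,0,0]],[[0,0,0],[0,0,0]]]}}

```text
time: 10.9
tool_pos: [442.3, -128.2, 313.8]
tcp_rot: [-3.141, -0.0, 1.589]
contact_force: [-0.3, 0.3, 0.4]
grip_width: 91.6
finger_force: 0.0
```

```bash
cat >> h.py <<'E'
def look(q,cams=("scene","side","wrist"),z0=None):
    c={n:cam(n) for n in cams};out={}
    for e in(q,q+"_eye"):
        d={n:pinpoint(e,n)[:3] for n in cams}
        print(e,{n:[(np.round(r["at"],1).tolist(),round(r["p"],2)) for r in d[n]] for n in cams});out[e]=d
    return c,out
E
python3 - <<'E'
from h import *
c,o=look("split_caddy")
save(c["wrist"],"w3")
for e in o:
  p=[(c[n],o[e][n][0]["at"]) for n in c if o[e][n]]
  print(e,tri(*zip(*p)))
  w=o[e]["wrist"]
  if w: print(onz(c["wrist"],w[0]["at"],144 if "eye" in e else 0))
print(get_obs()["tool_pos"])
E
```

```text
split_caddy {'scene': [([284.6, 231.0], 0.98)], 'side': [([344.5, 298.4], 0.61)], 'wrist': [([163.1, 314.4], 0.77)]}
split_caddy_eye {'scene': [([228.3, 224.7], 0.75), ([335.3, 123.6], 0.21)], 'side': [([308.0, 290.8], 0.58)], 'wrist': [([173.7, 313.1], 0.9)]}
split_caddy (array([436.01123171, -92.45821463,  -3.37546832]), np.float64(2.6405876044222705))
[433.44731199 -92.61526701   0.        ]
split_caddy_eye (array([433.02107773, -89.88168948, 145.27140657]), np.float64(4.751656243879584))
[434.67834988 -92.920153   144.        ]
[ 442.02499703 -129.22955086  313.82993105]
```

View pics/w3.png

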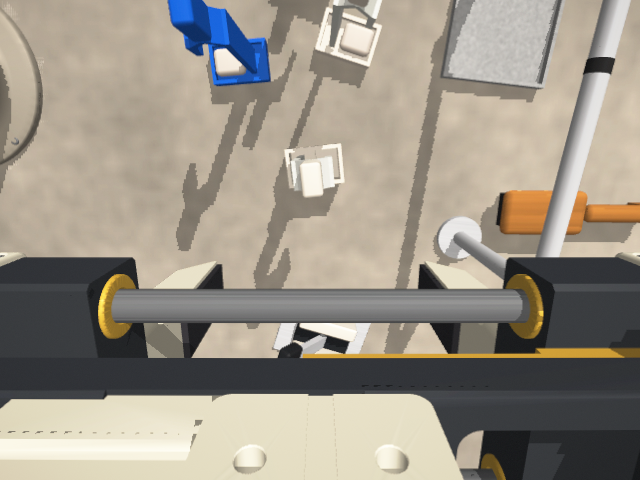

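The wrist view shows the split caddy's grip block at (312,178), turned a few degrees, and the soap tray at (350,35), turned about -17°. The blue look-alike is at (235,50). Now grasp the split caddy.

{"op": "play_rows", "data": {"rows": [[[-0.13,0.6,0],[0,0,0.6]],[[-0.13,0.6,0],[0,0,0]],[[0,0,-1],[0,0,0]],[[0,0,-1],[0,0,0]],[[0,0,-1],[0,0,0]],[[0,0,-1],[0,0,0]],[[0,0,-0.73],[0,0,0]],[[0,0,0],[0,0,0]]]}}

```text
time: 12.35
tool_pos: [433.3, -92.0, 171.0]
tcp_rot: [-3.139, -0.001, 1.67]
contact_force: [-0.2, -0.2, 0.4]
grip_width: 92.0
finger_force: 0.0
```

{"op": "play_rows", "data": {"rows": [[[0,0,0],[0,0,0]],[[0,0,0],[0,0,0]],[[0,0,0],[0,0,0]],[[0,0,0],[0,0,0]],[[0,0,0],[0,0,0]],[[0,0,0],[0,0,0]]], "hand": -1}}

```text
time: 13.1
tool_pos: [434.2, -92.7, 172.1]
tcp_rot: [3.141, 0.0, 1.671]
contact_force: [-0.2, 0.2, -0.2]
grip_width: 36.6
finger_force: 0.0
```

{"op": "play_rows", "data": {"rows": [[[0,0,0],[0,0,0]],[[0,0,0],[0,0,0]],[[0,0,0],[0,0,0]],[[0,0,0],[0,0,0]],[[0,0,0],[0,0,0]]]}}

```text
time: 13.72
tool_pos: [434.2, -92.7, 171.9]
tcp_rot: [-3.141, -0.0, 1.671]
contact_force: [0.1, -0.3, -0.8]
grip_width: 15.9
finger_force: 29.9
```

{"op": "play_rows", "data": {"rows": [[[0,0,1],[0,0,0]],[[0,0,1],[0,0,0]],[[0,0,1],[0,0,0]],[[0,0,0.5],[0,0,-0.7]],[[0,0,0],[0,0,-0.7]],[[0,0,0],[0,0,0]]]}}

```text
time: 14.48
tool_pos: [434.0, -92.6, 276.9]
tcp_rot: [-3.141, -0.0, 1.476]
contact_force: [0.3, -0.6, -1.9]
grip_width: 16.0
finger_force: 29.9
```

```bash
python3 - <<'E'
from h import *
c,o=look("split_caddy",("scene","side"))
for e in o:
  p=[(c[n],o[e][n][0]["at"]) for n in c if o[e][n]]
  if len(p)>1: print(e,tri(*zip(*p)))
c=dict(c);f=np.hstack([c["side"]["frame"][200:420,200:420],c["scene"]["frame"][130:350,150:370]])[:,:,::-1]
cv2.imwrite("pics/h4.png",cv2.resize(f,None,fx=1.8,fy=1.8))
print(get_obs()["tool_pos"])
E
```

```text
split_caddy {'scene': [], 'side': [([319.3, 293.9], 0.58)]}
split_caddy_eye {'scene': [([182.8, 220.6], 0.89)], 'side': [([194.1, 248.8], 0.43)]}
split_caddy_eye (array([423.98355849, -30.3081418 , 307.57261494]), np.float64(84.61947854534601))
[434.1343543  -92.65786993 276.79416256]
```

View pics/h4.png

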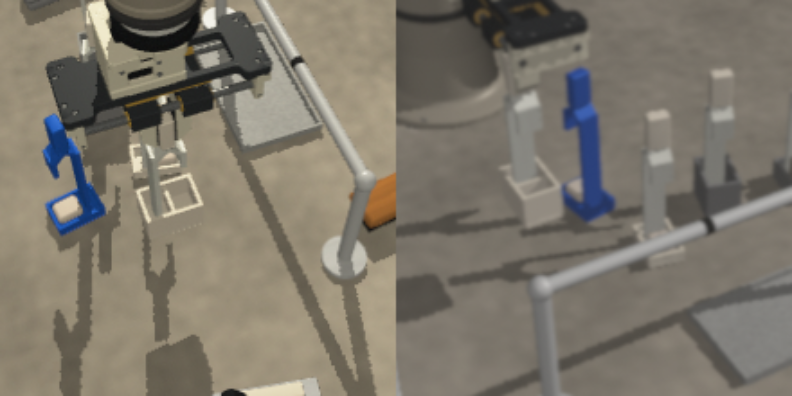

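The carrier is lifted and upright in the jaws, with the hook open toward the bar. Carry it across, above the plain half.

{"op": "play_rows", "data": {"rows": [[[0.95,0,0],[0,0,0]],[[0.95,0,0],[0,0,0]],[[0.95,0,0],[0,0,0]],[[0.95,0,0],[0,0,0]],[[0.95,0,0],[0,0,0]],[[0.95,0,0],[0,0,0]],[[0.95,0,0],[0,0,0]],[[0.05,0,0],[0,0,0]],[[0,0,0],[0,0,0]]]}}

```text
time: 15.9
tool_pos: [634.7, -92.7, 276.6]
tcp_rot: [-3.141, -0.0, 1.476]
contact_force: [0.4, 0.0, -2.4]
grip_width: 15.8
finger_force: 30.0
```

```bash
python3 - <<'E'
from h import *
C={n:cam(n) for n in("scene","side")}
f=np.hstack([C["side"]["frame"][150:370,280:500],C["scene"]["frame"][130:350,180:400]])[:,:,::-1]
cv2.imwrite("pics/h5.png",cv2.resize(f,None,fx=1.8,fy=1.8))
print(get_obs()["tool_pos"])
E
```

```text
[634.59165255 -92.73538254 277.32651046]
```

View pics/h5.png

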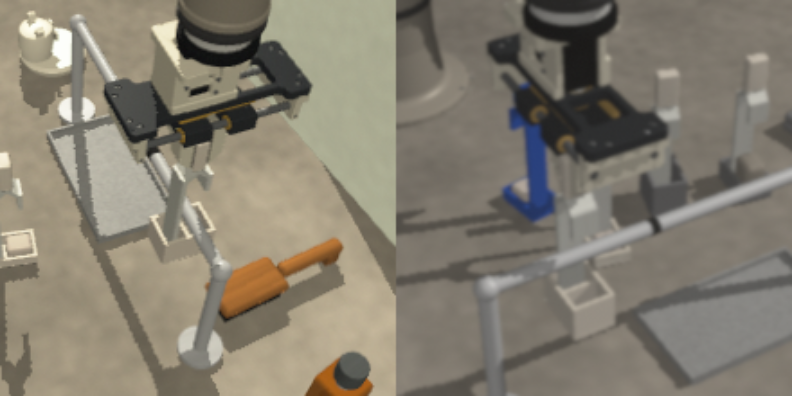

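The hook straddles the bar, with the rear leg on the robot side and the front leg beyond. Lower it.

{"op": "play_rows", "data": {"rows": [[[0,0,-0.6],[0,0,0]],[[0,0,-0.6],[0,0,0]],[[0,0,-0.6],[0,0,0]],[[0,0,0],[0,0,0]]]}}

```text
time: 16.5
tool_pos: [634.0, -92.6, 222.1]
tcp_rot: [-3.139, -0.0, 1.475]
contact_force: [-0.1, 0.2, -1.9]
grip_width: 15.8
finger_force: 30.0
```

{"op": "play_rows", "data": {"rows": [[[0,0,-0.1],[0,0,0]],[[0,0,-0.1],[0,0,0]],[[0,0,0],[0,0,0]],[[0,0,0],[0,0,0]]]}}

```text
time: 17.0
tool_pos: [635.4, -92.8, 218.6]
tcp_rot: [3.14, 0.001, 1.475]
contact_force: [-3.1, -0.0, 6.1]
grip_width: 15.8
finger_force: 30.0
```

Contact with the bar. Slide it along to the far end of the tray.

{"op": "play_rows", "data": {"rows": [[[-0.04,0,0.03],[0,0,0]],[[0.083,0.945,0],[0,0,0]],[[0.083,0.945,0],[0,0,0]],[[0.083,0.945,0],[0,0,0]],[[0.083,0.945,0],[0,0,0]],[[0,0,0],[0,0,0]]]}}

```text
time: 17.75
tool_pos: [643.9, 22.9, 217.4]
tcp_rot: [-3.141, -0.001, 1.478]
contact_force: [-0.4, -1.2, -3.2]
grip_width: 15.8
finger_force: 30.0
```

{"op": "play_rows", "data": {"rows": [[[0.083,0.935,0],[0,0,0]],[[0.083,0.935,0],[0,0,0]],[[0.083,0.935,0],[0,0,0]],[[0.083,0.935,0],[0,0,0]],[[0.083,0.935,0],[0,0,0]],[[0.083,0.935,0],[0,0,0]],[[0,0,-0.05],[0,0,0]],[[0,0,0],[0,0,0]]]}}

```text
time: 18.75
tool_pos: [658.5, 188.5, 216.3]
tcp_rot: [-3.14, 0.0, 1.475]
contact_force: [-3.2, 1.3, -0.3]
grip_width: 16.1
finger_force: 30.0
```

```bash
python3 - <<'E'
from h import *
C={n:cam(n) for n in("scene","side")}
f=np.hstack([C["side"]["frame"][100:320,240:460],C["scene"]["frame"][130:350,250:470]])[:,:,::-1]
cv2.imwrite("pics/h6.png",cv2.resize(f,None,fx=1.8,fy=1.8))
for q in("soap_tray","deep_caddy","pumice_holder"):
  for e in(q,q+"_eye"):
    d={n:pinpoint(e,n) for n in C};print(e,{n:[(np.round(r["at"]).tolist(),round(r["p"],2)) for r in d[n]][:3] for n in d})
    if all(d.values()): print(tri([C["scene"],C["side"]],[d["scene"][0]["at"],d["side"][0]["at"]]))
E
```

```text
soap_tray {'scene': [([240.0, 252.0], 0.95), ([270.0, 294.0], 0.74)], 'side': [([315.0, 242.0], 0.97), ([288.0, 286.0], 0.75)]}
(array([347.11422524,  18.81297243,  10.42043049]), np.float64(4.008574077106935))
soap_tray_eye {'scene': [([218.0, 297.0], 0.76), ([189.0, 252.0], 0.7)], 'side': [([254.0, 284.0], 0.73), ([282.0, 234.0], 0.63), ([263.0, 258.0], 0.49)]}
(array([473.68601691,  54.05277839, 134.03785884]), np.float64(1.7846332797252824))
deep_caddy {'scene': [([243.0, 328.0], 0.96), ([181.0, 380.0], 0.64)], 'side': [([260.0, 258.0], 0.88)]}
(array([441.41510862, 162.41287458,  -2.30359106]), np.float64(3.235463370265426))
deep_caddy_eye {'scene': [([190.0, 329.0], 0.69)], 'side': [([224.0, 252.0], 0.92)]}
(array([440.46752348, 158.52788904, 143.08550691]), np.float64(1.4002991366760664))
pumice_holder {'scene': [([235.0, 372.0], 0.61)], 'side': [([229.0, 254.0], 0.55)]}
(array([470.62550261, 270.33559749,  -7.18511521]), np.float64(3.581870022684311))
pumice_holder_eye {'scene': [([180.0, 380.0], 0.64)], 'side': [([192.0, 251.0], 0.87), ([175.0, 328.0], 0.68), ([376.0, 467.0], 0.67)]}
(array([475.85984075, 267.13247527, 143.6578932 ]), np.float64(3.816461267620217))
```

View pics/h6.png

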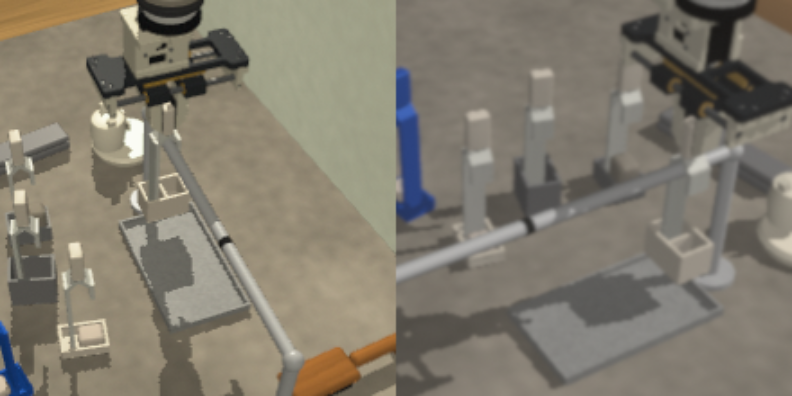

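The split caddy hangs at the far end of the tray, its box over the tray's far edge at (680,250). Back it off 3 mm, release, rise, and look at the pumice holder.

{"op": "play_rows", "data": {"rows": [[[-0.03,-0.1,0],[0,0,0]],[[0,0,0],[0,0,0]]]}}

```text
time: 19.7
tool_pos: [658.5, 185.7, 216.6]
tcp_rot: [3.14, 0.0, 1.475]
contact_force: [-2.1, 0.4, -0.9]
grip_width: 16.1
finger_force: 30.0
```

{"op": "play_rows", "data": {"rows": [[[0,0,0],[0,0,0]],[[0,0,0],[0,0,0]],[[0,0,0],[0,0,0]],[[0,0,0],[0,0,0]],[[0,0,1],[0,0,0]],[[0,0,1],[0,0,0]],[[0,0,1],[0,0,0]]], "hand": 0.3}}

```text
time: 20.58
tool_pos: [658.0, 186.0, 307.5]
tcp_rot: [3.141, 0.0, 1.475]
contact_force: [-0.0, -0.2, 0.5]
grip_width: 59.7
finger_force: 0.0
```

{"op": "play_rows", "data": {"rows": [[[-1,0.25,0],[0,0,0]],[[-1,0.25,0],[0,0,0]],[[-1,0.25,0],[0,0,0]],[[-1,0.25,0],[0,0,0]],[[-1,0.25,0],[0,0,0]],[[-1,0.25,0],[0,0,0]],[[0,0,0],[0,0,0]]]}}

```text
time: 21.45
tool_pos: [476.7, 231.6, 307.3]
tcp_rot: [3.141, -0.0, 1.477]
contact_force: [0.1, -0.8, 0.3]
grip_width: 59.7
finger_force: 0.0
```

```bash
cat >> h.py <<'E'
def est(q,near):
    c,o=look(q)
    for e in o:
        h=144 if "eye" in e else 0; p=[]
        for n in c:
            b=[(np.linalg.norm(proj(c[n],[near[0],near[1],h])-r["at"]),r["at"]) for r in o[e][n]]
            if b and min(b,key=lambda t:t[0])[0]<60: p.append((c[n],min(b,key=lambda t:t[0])[1]));print("  ",n,onz(c[n],p[-1][1],h).round(1))
        if len(p)>1: print("  tri",*tri(*zip(*p)))
    return c
E
python3 - <<'E'
from h import *
c=est("pumice_holder",(476,266));save(c["wrist"],"w7");o=get_obs();print(o["tool_pos"],o["tcp_rot"])
E
```

```text
pumice_holder {'scene': [([233.1, 372.2], 0.56)], 'side': [([227.6, 254.4], 0.64)], 'wrist': [([169.1, 312.4], 0.97)]}
pumice_holder_eye {'scene': [([181.5, 379.6], 0.86)], 'side': [([192.3, 249.1], 0.55)], 'wrist': [([178.3, 309.1], 0.9)]}
   scene [474.  263.8   0. ]
   side [471.5 273.9   0. ]
   wrist [471.2 262.3   0. ]
  tri [471.8696252  264.98428872   3.09128379] 4.946945430335474
   scene [478.8 266.4 144. ]
   side [469.4 262.  144. ]
   wrist [471.7 265.4 144. ]
  tri [472.27674164 267.57946019 139.75083675] 3.7753574611142233
[478.43681319 230.80037155 306.14537242] [-3.14130113e+00  1.70848620e-04  1.47490162e+00]
```

View pics/w7.png

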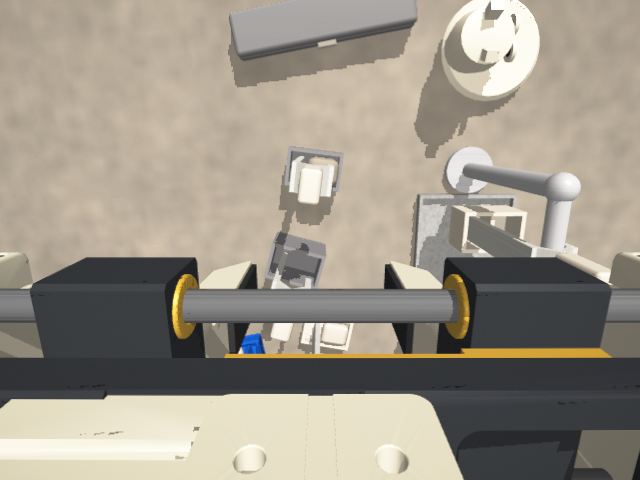

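The wrist view shows the pumice holder's block at (310,185), turned a few degrees clockwise. The case at (320,25) and the owl dish at (490,45) stay clear of the open jaws. Grasp it.

{"op": "play_rows", "data": {"rows": [[[-0.11,0.57,0],[0,0,-0.4]],[[-0.11,0.57,0],[0,0,0]],[[0,0,-1],[0,0,0]],[[0,0,-1],[0,0,0]],[[0,0,-1],[0,0,0]],[[0,0,-1],[0,0,0]],[[0,0,-0.5],[0,0,0]],[[0,0,0],[0,0,0]]]}}

```text
time: 22.9
tool_pos: [471.1, 265.3, 170.8]
tcp_rot: [-3.14, 0.001, 1.42]
contact_force: [-0.5, 0.2, 0.5]
grip_width: 59.8
finger_force: 0.0
```

{"op": "play_rows", "data": {"rows": [[[0,0,0],[0,0,0]],[[0,0,0],[0,0,0]],[[0,0,0],[0,0,0]],[[0,0,0],[0,0,0]],[[0,0,0],[0,0,0]],[[0,0,0],[0,0,0]],[[0,0,0],[0,0,0]],[[0,0,0],[0,0,0]]], "hand": -1}}

```text
time: 23.9
tool_pos: [471.4, 265.2, 171.4]
tcp_rot: [-3.141, 0.0, 1.42]
contact_force: [0.4, 0.2, -1.0]
grip_width: 15.9
finger_force: 30.0
```

{"op": "play_rows", "data": {"rows": [[[0,0,1],[0,0,0]],[[0,0,1],[0,0,0]],[[0,0,1],[0,0,0]],[[0,0,0.5],[0,0,0.45]],[[1,0,0],[0,0,0]],[[1,0,0],[0,0,0]],[[1,0,0],[0,0,0]],[[0,-1,0],[0,0,0]],[[0,-1,0],[0,0,0]],[[0,-1,0],[0,0,0]],[[0,-1,0],[0,0,0]],[[0,-1,0],[0,0,0]]]}}

```text
time: 25.4
tool_pos: [561.2, 114.2, 276.1]
tcp_rot: [-3.141, 0.0, 1.482]
contact_force: [0.8, -0.4, -1.9]
grip_width: 15.7
finger_force: 30.0
```

{"op": "play_rows", "data": {"rows": [[[0,-1,0],[0,0,0]],[[0,-1,0],[0,0,0]],[[0,-1,0],[0,0,0]],[[0,-1,0],[0,0,0]],[[0,-1,0],[0,0,0]],[[0,-1,0],[0,0,0]],[[0,-0.9,0],[0,0,0]],[[0.8,0,0],[0,0,0]],[[0.8,0,0],[0,0,0]],[[0.8,0,0],[0,0,0]],[[0,0,0],[0,0,0]]]}}

```text
time: 26.78
tool_pos: [634.1, -91.8, 275.2]
tcp_rot: [-3.14, -0.0, 1.483]
contact_force: [-1.7, -0.3, -1.3]
grip_width: 15.9
finger_force: 30.0
```

{"op": "play_rows", "data": {"rows": [[[0,0,-0.65],[0,0,0]],[[0,0,-0.65],[0,0,0]],[[0,0,-0.63],[0,0,0]],[[0,0,0],[0,0,0]],[[0,0,0],[0,0,0]]]}}

```text
time: 27.4
tool_pos: [633.1, -91.8, 219.3]
tcp_rot: [3.141, 0.0, 1.482]
contact_force: [0.8, -0.2, -1.1]
grip_width: 15.8
finger_force: 30.0
```

```bash
python3 - <<'E'
from h import *
C={n:cam(n) for n in("scene","side")}
f=np.hstack([C["side"]["frame"][120:340,260:480],C["scene"]["frame"][130:350,220:440]])[:,:,::-1]
cv2.imwrite("pics/h8.png",cv2.resize(f,None,fx=1.8,fy=1.8))
for n in C: print(n,"slot",proj(C[n],(658.2,186,188)),[(np.round(r["at"]).tolist(),round(r["p"],2)) for r in pinpoint("split_caddy_eye",n)])
E
```

```text
scene slot [217.92733441 411.85756949] [([218.0, 414.0], 0.95)]
side slot [175.24859925 332.06853913] [([175.0, 329.0], 0.96)]
```

View pics/h8.png

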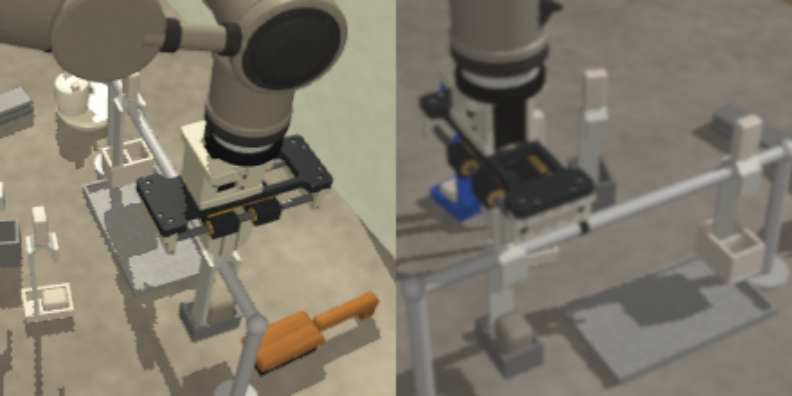

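The split caddy hangs steady over the tray, and the pumice holder is hooked on the plain half at (510,270) in the right half. Slide it.

{"op": "play_rows", "data": {"rows": [[[0.04,0,-0.06],[0,0,0]],[[0.083,0.95,0],[0,0,0]],[[0.083,0.95,0],[0,0,0]],[[0.083,0.95,0],[0,0,0]],[[0.083,0.95,0],[0,0,0]],[[0.083,0.95,0],[0,0,0]],[[0.083,0.95,0],[0,0,0]],[[0.083,0.95,0],[0,0,0]],[[0.083,0.95,0],[0,0,0]],[[0,0,0],[0,0,0]],[[0,0,0],[0,0,0]]]}}

```text
time: 28.98
tool_pos: [654.5, 135.7, 216.6]
tcp_rot: [-3.141, 0.001, 1.482]
contact_force: [-0.5, 0.1, -1.7]
grip_width: 15.9
finger_force: 30.0
```

{"op": "play_rows", "data": {"rows": [[[0,0,0],[0,0,0]],[[0,0,0],[0,0,0]],[[0,0,0],[0,0,0]],[[0,0,0],[0,0,0]],[[0,0,1],[0,0,0]],[[0,0,1],[0,0,0]],[[0,0,1],[0,0,0]]], "hand": 0.3}}

```text
time: 29.85
tool_pos: [654.5, 136.2, 307.7]
tcp_rot: [3.141, 0.0, 1.482]
contact_force: [-0.3, 0.9, -0.5]
grip_width: 59.4
finger_force: 0.0
```

{"op": "play_rows", "data": {"rows": [[[-1,0,0],[0,0,0]],[[-1,0,0],[0,0,0]],[[-1,0,0],[0,0,0]],[[-1,0,0],[0,0,0]],[[-1,0,0],[0,0,0]],[[-1,0,0],[0,0,0]],[[-1,-0.5,0],[0,0,0]],[[0,0,0],[0,0,0]]]}}

```text
time: 30.85
tool_pos: [443.2, 120.8, 307.5]
tcp_rot: [3.141, -0.0, 1.482]
contact_force: [-0.4, -0.3, 0.8]
grip_width: 59.6
finger_force: 0.0
```

```bash
python3 - <<'E'
from h import *
c=est("deep_caddy",(441,161));save(c["wrist"],"w9");o=get_obs();print(o["tool_pos"],o["tcp_rot"])
E
```

```text
deep_caddy {'scene': [([238.5, 332.5], 0.79)], 'side': [([260.1, 250.8], 0.72)], 'wrist': [([151.5, 299.5], 0.56)]}
deep_caddy_eye {'scene': [([185.7, 335.3], 0.74), ([216.1, 431.4], 0.46)], 'side': [([223.4, 245.0], 0.87)], 'wrist': [([187.6, 599.8], 0.41)]}
   scene [437.3 175.5   0. ]
   side [424.1 173.3   0. ]
   wrist [423.8 175.    0. ]
  tri [425.93773653 178.65936534  -7.77759282] 4.62190329485703
   scene [437.2 177.1 144. ]
   side [425.5 168.9 144. ]
  tri [427.89953012 182.11114656 134.14892496] 3.189066418566477
[444.86489517 121.3318091  306.45874866] [-3.14121165e+00  4.87109316e-05  1.48256754e+00]
```

View pics/w9.png

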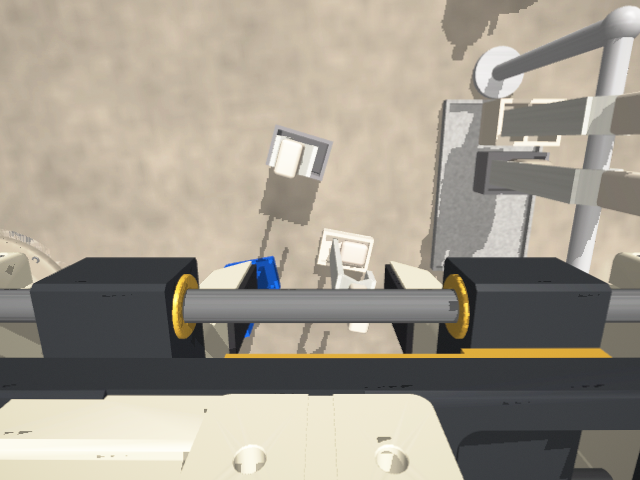

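The deep caddy has been knocked: it now stands near (425,175), turned about -21°, with its block at px (289,156). I'll refine its place before grasping.

```bash
python3 - <<'E'
from h import *
W=cam("wrist")
print("block top",onz(W,(150,290),195),"base top",onz(W,(153,300),55))
a,b=onz(W,(127,280),55),onz(W,(142,332),55);print("yaw",np.degrees(np.arctan2(*(b-a)[[1,0]])),np.linalg.norm(b-a))
t=trace("deep_caddy","wrist")
if t:
  m=t[0]["mask"];print(t[0]["p"],m.sum(),np.argwhere(m).mean(0))
  s=(W["frame"].min(2)>165)&m;n,l,st,ce=cv2.connectedComponentsWithStats(s.astype(np.uint8))
  for i in range(1,n):
    if st[i,4]>80: r=cv2.minAreaRect(np.argwhere(l==i)[:,::-1].astype(np.float32));print(st[i],r, onz(W,r[0][::-1],195))
E
```

```text
block top [428.27383322 181.29013292 195.        ] base top [426.77134893 174.76198747  55.        ]
yaw -20.659442402654186 57.239150608323875
0.79 2631 [153.48916762 298.50475105]
[ 267  125   67   56 1916] ((298.4339904785156, 154.9811248779297), (59.889198303222656, 47.52674865722656), 15.945395469665527) [433.75054281 177.41236    195.        ]
```

{"op": "play_rows", "data": {"rows": [[[-0.29,0.93,0],[0,0,-1]],[[-0.29,0.93,0],[0,0,-1]],[[0,0,-1],[0,0,0]],[[0,0,-1],[0,0,0]],[[0,0,-1],[0,0,0]],[[0,0,-1],[0,0,0]],[[0,0,-0.48],[0,0,0]],[[0,0,0],[0,0,0]]]}}

```text
time: 32.4
tool_pos: [426.6, 176.9, 171.5]
tcp_rot: [-3.14, 0.001, 1.203]
contact_force: [0.1, -0.5, -0.5]
grip_width: 59.4
finger_force: 0.0
```

{"op": "play_rows", "data": {"rows": [[[0,0,0],[0,0,0]],[[0,0,0],[0,0,0]],[[0,0,0],[0,0,0]],[[0,0,0],[0,0,0]],[[0,0,0],[0,0,0]],[[0,0,0],[0,0,0]],[[0,0,0],[0,0,0]],[[0,0,0],[0,0,0]]], "hand": -1}}

```text
time: 33.4
tool_pos: [427.3, 177.0, 172.5]
tcp_rot: [3.141, -0.0, 1.203]
contact_force: [-0.3, -0.7, 1.8]
grip_width: 16.0
finger_force: 30.0
```

{"op": "play_rows", "data": {"rows": [[[0,0,1],[0,0,0]],[[0,0,1],[0,0,0]],[[0,0,1],[0,0,1]],[[0,0,0.5],[0,0,1]],[[0.9,0,0],[0,0,0]],[[0.9,0,0],[0,0,0]],[[0.9,0,0],[0,0,0]],[[0.9,0,0],[0,0,0]],[[0.9,0,0],[0,0,0]],[[0,-1,0],[0,0,0]],[[0,-1,0],[0,0,0]],[[0,-1,0],[0,0,0]]]}}

```text
time: 34.9
tool_pos: [561.8, 86.2, 276.4]
tcp_rot: [-3.14, 0.0, 1.483]
contact_force: [0.2, -0.8, -1.1]
grip_width: 15.5
finger_force: 30.0
```

{"op": "play_rows", "data": {"rows": [[[0,-1,0],[0,0,0]],[[0,-1,0],[0,0,0]],[[0,-1,0],[0,0,0]],[[0,-1,0],[0,0,0]],[[0,-1,0],[0,0,0]],[[0,-0.95,0],[0,0,0]],[[0.8,0,0],[0,0,0]],[[0.8,0,0],[0,0,0]],[[0.8,0,0],[0,0,0]],[[0,0,0],[0,0,0]]]}}

```text
time: 36.15
tool_pos: [634.5, -91.4, 275.7]
tcp_rot: [-3.139, -0.0, 1.483]
contact_force: [-1.6, -0.7, -2.5]
grip_width: 15.5
finger_force: 30.0
```

{"op": "play_rows", "data": {"rows": [[[0,0,-0.65],[0,0,0]],[[0,0,-0.65],[0,0,0]],[[0,0,-0.6],[0,0,0]],[[0,0,0],[0,0,0]],[[0,0,0],[0,0,0]]]}}

```text
time: 36.78
tool_pos: [633.9, -91.5, 221.1]
tcp_rot: [3.141, 0.0, 1.482]
contact_force: [0.4, 0.9, -1.8]
grip_width: 15.5
finger_force: 30.0
```

```bash
python3 - <<'E'
from h import *
C={n:cam(n) for n in("scene","side")}
f=np.hstack([C["side"]["frame"][120:340,260:480],C["scene"]["frame"][130:350,220:440]])[:,:,::-1]
cv2.imwrite("pics/h10.png",cv2.resize(f,None,fx=1.8,fy=1.8))
for q,p in(("split_caddy_eye",(658.2,186,188)),("pumice_holder_eye",(654,136,188)),("deep_caddy_eye",(634,-92,188))):
  for n in C: print(q,n,proj(C[n],p),[(np.round(r["at"]).tolist(),round(r["p"],2)) for r in pinpoint(q,n)])
E
```

```text
split_caddy_eye scene [217.92733441 411.85756949] [([218.0, 413.0], 0.89)]
split_caddy_eye side [175.24859925 332.06853913] [([173.0, 329.0], 0.8)]
pumice_holder_eye scene [226.04565194 390.2343514 ] [([225.0, 390.0], 0.78), ([333.0, 121.0], 0.54)]
pumice_holder_eye side [188.7855637  340.13889714] [([192.0, 341.0], 0.82), ([282.0, 359.0], 0.48), ([188.0, 244.0], 0.34), ([254.0, 283.0], 0.26)]
deep_caddy_eye scene [267.06472624 280.06307726] [([264.0, 283.0], 0.71), ([439.0, 191.0], 0.66)]
deep_caddy_eye side [262.09817385 383.22172155] [([259.0, 383.0], 0.96)]
```

View pics/h10.png

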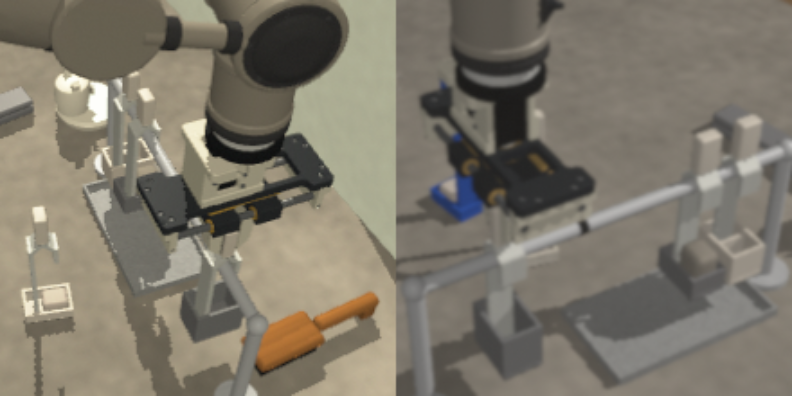

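The deep caddy is hooked on the plain half, and the other two hang over the tray. Slide to the third slot and release.

{"op": "play_rows", "data": {"rows": [[[0.02,0,-0.12],[0,0,0]],[[0.085,0.985,0],[0,0,0]],[[0.085,0.985,0],[0,0,0]],[[0.085,0.985,0],[0,0,0]],[[0.085,0.985,0],[0,0,0]],[[0.085,0.985,0],[0,0,0]],[[0.085,0.985,0],[0,0,0]],[[0,0,0],[0,0,0]],[[0,0,0],[0,0,0]]]}}

```text
time: 38.3
tool_pos: [649.4, 86.4, 216.8]
tcp_rot: [-3.14, -0.001, 1.483]
contact_force: [-4.2, 4.1, 2.1]
grip_width: 15.5
finger_force: 30.0
```

{"op": "play_rows", "data": {"rows": [[[0,0,0],[0,0,0]],[[0,0,0],[0,0,0]],[[0,0,0],[0,0,0]],[[0,0,0],[0,0,0]],[[0,0,1],[0,0,0]],[[0,0,1],[0,0,0]],[[0,0,1],[0,0,0]]], "hand": 0.3}}

```text
time: 39.17
tool_pos: [650.0, 85.7, 307.7]
tcp_rot: [3.141, 0.0, 1.482]
contact_force: [0.3, 0.1, -0.0]
grip_width: 59.5
finger_force: 0.0
```

{"op": "play_rows", "data": {"rows": [[[-1,-0.4,0],[0,0,0]],[[-1,-0.4,0],[0,0,0]],[[-1,-0.4,0],[0,0,0]],[[-1,-0.4,0],[0,0,0]],[[-1,-0.4,0],[0,0,0]],[[-0.9,-0.4,0],[0,0,0]],[[0,0,0],[0,0,0]]]}}

```text
time: 40.05
tool_pos: [472.1, 13.3, 307.4]
tcp_rot: [3.14, 0.0, 1.481]
contact_force: [-0.4, -0.9, 0.3]
grip_width: 59.9
finger_force: 0.0
```

```bash
python3 - <<'E'
from h import *
c=est("soap_tray",(474,52));save(c["wrist"],"w11",(0,270,180,640),1.6);o=get_obs();print(o["tool_pos"],o["tcp_rot"])
E
```

```text
soap_tray {'scene': [([272.9, 294.8], 0.78), ([243.8, 250.0], 0.63)], 'side': [([290.3, 284.3], 0.86), ([316.9, 241.5], 0.84), ([214.5, 331.7], 0.66)], 'wrist': [([197.6, 219.9], 0.84), ([168.6, 317.5], 0.58)]}
soap_tray_eye {'scene': [([192.6, 252.0], 0.91), ([215.5, 297.5], 0.73)], 'side': [([255.7, 282.3], 0.97), ([438.5, 351.9], 0.73), ([214.8, 331.9], 0.7)], 'wrist': [([176.8, 312.3], 0.88), ([221.3, 177.8], 0.56)]}
   scene [485.6  37.4   0. ]
   side [465.6  51.2   0. ]
   wrist [472.5  44.9  -0. ]
  tri [470.80319498  48.40614631  -9.70754959] 8.510122146130271
   scene [480.3  48.9 144. ]
   side [466.7  44.3 144. ]
   wrist [469.4  49.1 144. ]
  tri [469.97063052  51.21631998 136.18581107] 3.9171691362125616
[473.35259075  13.99575182 306.46322656] [-3.14122617e+00  5.62973940e-06  1.48286742e+00]
```

View pics/w11.png

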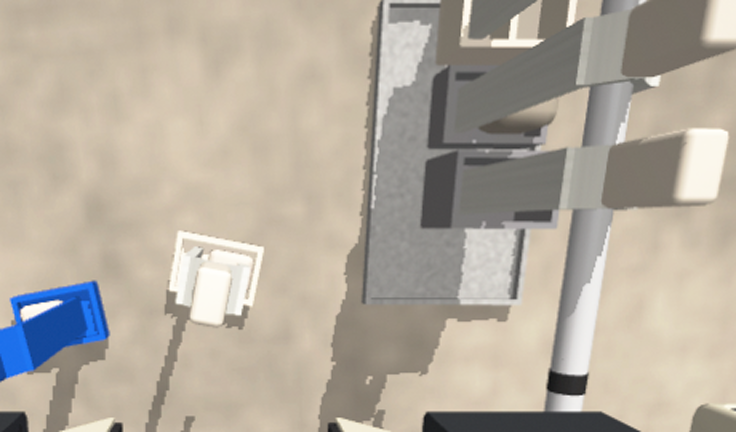

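The soap tray's block is at crop (209,290), turned about -16°, and the blue one stays to its left. The fourth slot on the tray is free. Grasp it.

{"op": "play_rows", "data": {"rows": [[[-0.04,0.58,0],[0,0,-0.65]],[[-0.04,0.58,0],[0,0,-0.65]],[[0,0,-1],[0,0,0]],[[0,0,-1],[0,0,0]],[[0,0,-1],[0,0,0]],[[0,0,-1],[0,0,0]],[[0,0,-0.48],[0,0,0]],[[0,0,0],[0,0,0]]]}}

```text
time: 41.5
tool_pos: [470.2, 48.7, 171.4]
tcp_rot: [-3.139, 0.001, 1.301]
contact_force: [-0.3, -0.1, 0.7]
grip_width: 59.7
finger_force: 0.0
```

{"op": "play_rows", "data": {"rows": [[[0,0,0],[0,0,0]],[[0,0,0],[0,0,0]],[[0,0,0],[0,0,0]],[[0,0,0],[0,0,0]],[[0,0,0],[0,0,0]],[[0,0,0],[0,0,0]],[[0,0,0],[0,0,0]],[[0,0,0],[0,0,0]]], "hand": -1}}

```text
time: 42.5
tool_pos: [470.7, 48.6, 172.4]
tcp_rot: [3.141, -0.0, 1.301]
contact_force: [-0.4, -0.2, 2.8]
grip_width: 15.7
finger_force: 30.0
```

{"op": "play_rows", "data": {"rows": [[[0,0,1],[0,0,0]],[[0,0,1],[0,0,0]],[[0,0,1],[0,0,0.65]],[[0,0,0.5],[0,0,0.65]],[[0.9,-0.5,0],[0,0,0]],[[0.9,-1,0],[0,0,0]],[[0.9,-1,0],[0,0,0]],[[0,-1,0],[0,0,0]],[[0,-1,0],[0,0,0]],[[0,0,0],[0,0,0]]]}}

```text
time: 43.75
tool_pos: [551.4, -88.1, 276.5]
tcp_rot: [-3.14, 0.0, 1.48]
contact_force: [0.5, 1.1, -2.2]
grip_width: 15.9
finger_force: 30.0
```

{"op": "play_rows", "data": {"rows": [[[0.92,0,0],[0,0,0]],[[0.92,0,0],[0,0,0]],[[0.92,0,0],[0,0,0]],[[0,0,0],[0,0,0]],[[0,0,-0.65],[0,0,0]],[[0,0,-0.65],[0,0,0]],[[0,0,-0.6],[0,0,0]],[[0,0,0],[0,0,0]],[[0,0,-0.08],[0,0,0]],[[0,0,0],[0,0,0]]]}}

```text
time: 45.0
tool_pos: [634.5, -86.3, 218.7]
tcp_rot: [3.141, 0.0, 1.483]
contact_force: [-0.3, 0.4, -2.0]
grip_width: 15.9
finger_force: 30.0
```

```bash
python3 - <<'E'
from h import *
C={n:cam(n) for n in("scene","side")}
for q,p in(("deep_caddy_eye",(649.8,86,188)),("pumice_holder_eye",(654,136,188)),("soap_tray_eye",(634,-88,190))):
  for n in C: print(q,n,proj(C[n],p).round(),[(np.round(r["at"]).tolist(),round(r["p"],2)) for r in pinpoint(q,n)])
E
```

```text
deep_caddy_eye scene [234. 368.] [([235.0, 369.0], 0.82), ([256.0, 324.0], 0.4)]
deep_caddy_eye side [203. 349.] [([208.0, 348.0], 0.87)]
pumice_holder_eye scene [226. 390.] [([325.0, 283.0], 0.73), ([226.0, 392.0], 0.6)]
pumice_holder_eye side [189. 340.] [([193.0, 339.0], 0.57), ([178.0, 312.0], 0.39), ([378.0, 464.0], 0.26)]
soap_tray_eye scene [265. 282.] [([266.0, 285.0], 0.87), ([189.0, 251.0], 0.7)]
soap_tray_eye side [260. 382.] [([281.0, 236.0], 0.73)]
```

{"op": "play_rows", "data": {"rows": [[[0,0,-0.05],[0,0,0]],[[0.072,0.82,0],[0,0,0]],[[0.072,0.82,0],[0,0,0]],[[0.072,0.82,0],[0,0,0]],[[0.072,0.82,0],[0,0,0]],[[0.072,0.82,0],[0,0,0]],[[0,0,0],[0,0,0]],[[0,0,0],[0,0,0]]]}}

```text
time: 46.4
tool_pos: [644.7, 36.9, 216.6]
tcp_rot: [-3.14, -0.001, 1.483]
contact_force: [-3.9, 3.8, 2.0]
grip_width: 16.1
finger_force: 30.0
```

{"op": "play_rows", "data": {"rows": [[[0,0,0],[0,0,0]],[[0,0,0],[0,0,0]],[[0,0,0],[0,0,0]],[[0,0,0],[0,0,0]],[[0,0,1],[0,0,0]],[[0,0,1],[0,0,0]],[[0,0,1],[0,0,0]]], "hand": 0.3}}

```text
time: 47.28
tool_pos: [645.2, 36.5, 307.4]
tcp_rot: [3.141, 0.0, 1.482]
contact_force: [-0.1, -1.1, 0.5]
grip_width: 59.6
finger_force: 0.0
```

{"op": "play_rows", "data": {"rows": [[[-1,-1,0],[0,0,0]],[[-1,-1,0],[0,0,0]],[[-1,-1,0],[0,0,0]],[[-1,-1,0],[0,0,0]],[[-1,-1,0],[0,0,0]],[[-1,-1,0],[0,0,0]],[[-1,-1,0],[0,0,0]],[[-1,-1,0],[0,0,0]],[[0,0,0],[0,0,0]]], "hand": -1}}

```text
time: 48.4
tool_pos: [403.9, -204.9, 306.8]
tcp_rot: [3.141, 0.001, 1.479]
contact_force: [0.2, 0.7, 0.2]
grip_width: 0.6
finger_force: 0.0
```

```bash
python3 - <<'E'
from h import *
C={n:cam(n) for n in("scene","side")}
f=np.hstack([C["side"]["frame"][120:400,230:450],C["scene"]["frame"][150:430,250:470]])[:,:,::-1]
cv2.imwrite("pics/h12.png",cv2.resize(f,None,fx=1.8,fy=1.8))
E
```

```text
(no output)
```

View pics/h12.png

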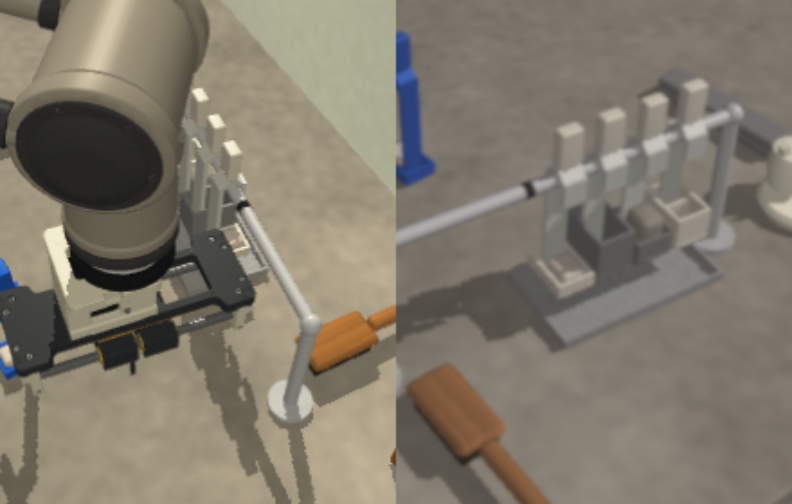

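All four hang past the dark band over the tray, at (565,180) to (690,135) in the right half. Now flip the isolator on, pushing from the robot side.

{"op": "play_rows", "data": {"rows": [[[-0.63,-1,0],[0,0,0]],[[-0.63,-1,0],[0,0,0]],[[-0.63,-1,0],[0,0,0]],[[0,0,0],[0,0,0]],[[0,0,-1],[0,0,0]],[[0,0,-1],[0,0,0]],[[0,0,-1],[0,0,0]],[[0,0,-1],[0,0,0]],[[0,0,-1],[0,0,0]],[[0,0,-1],[0,0,0]],[[0,0,-1],[0,0,0]],[[0,0,-0.1],[0,0,0]]]}}

```text
time: 50.0
tool_pos: [348.8, -291.4, 92.0]
tcp_rot: [-3.139, -0.003, 1.484]
contact_force: [-0.7, 0.9, 0.2]
grip_width: 0.4
finger_force: 0.0
```

{"op": "play_rows", "data": {"rows": [[[0.5,-0.16,0],[0,0,0]],[[0.5,-0.16,0],[0,0,0]],[[0.5,-0.16,0],[0,0,0]],[[0.5,-0.16,0],[0,0,0]],[[0.5,-0.16,0],[0,0,0]],[[0.5,-0.16,0],[0,0,0]],[[0.5,-0.16,0],[0,0,0]],[[0,0,0],[0,0,0]]]}}

```text
time: 51.0
tool_pos: [455.2, -326.8, 94.6]
tcp_rot: [3.14, 0.001, 1.484]
contact_force: [0.1, -0.1, -0.1]
grip_width: 0.2
finger_force: 0.0
```

{"op": "play_rows", "data": {"rows": [[[0,0,1],[0,0,0]],[[0,0,1],[0,0,0]],[[0,0,1],[0,0,0]],[[0,0,1],[0,0,0]],[[0,0,1],[0,0,0]],[[-0.5,0.5,1],[0,0,0]],[[-0.5,1,1],[0,0,0]],[[0,1,0.3],[0,0,0]],[[0,0,0],[0,0,0]]]}}

```text
time: 52.12
tool_pos: [423.3, -250.2, 314.3]
tcp_rot: [3.139, 0.001, 1.485]
contact_force: [-0.3, 0.2, 0.6]
grip_width: 0.3
finger_force: 0.0
```

```bash
python3 - <<'E'
from h import *
C={n:cam(n) for n in("scene","side")}
f=np.vstack([cv2.resize(C["side"]["frame"][380:480,270:470],(400,200)),cv2.resize(C["scene"]["frame"][150:350,80:480],(400,200))])[:,:,::-1]
cv2.imwrite("pics/h13.png",cv2.resize(f,None,fx=1.5,fy=1.5))
on=(495.5,-342.7,100)
for n in C: print(n,proj(C[n],on).round(),[(np.round(r["at"]).tolist(),round(r["p"],2)) for r in pinpoint("toggle_tip",n)])
E
```

```text
scene [318. 114.] [([318.0, 116.0], 0.66)]
side [419. 383.] [([188.0, 246.0], 0.62), ([418.0, 385.0], 0.58)]
```

View pics/h13.png

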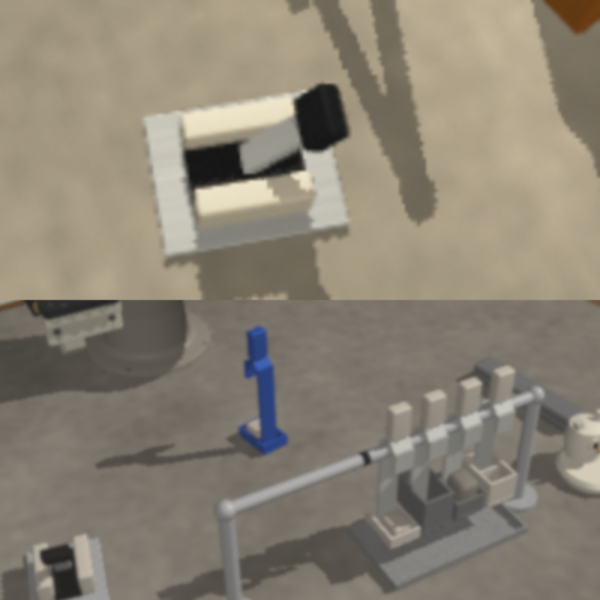

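The toggle is on, with its paddle at (320,118) leaning away from the robot. All four carriers hang over the tray and the bystanders are untouched, so I'll hand the job in.

```bash
python3 -c "
from plant import bot
print(bot.close_job())"
```

```text
the job is handed in; nothing more can be done
None
```

The job is handed in: isolator flipped off, all four carriers hooked at the plain half and slid over the drip tray, then the isolator flipped back on, with the bystanders and the blue look-alike left alone; `close_job()` returned no verdict, so I don't know how it was judged.

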